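# Complete the round tin of squeeze bottles

## Robot

A 6-joint arm with a two-finger parallel gripper is mounted at the origin on a cart in front of the work surface, level with it; the furniture and walls round the work are solid. World frame = base frame: x ahead of the robot, y to its left, z up, the work surface at z = 0. Lengths are in m, angles in rad, forces in N, time in s.
With the tool pointing down it reaches from about 0.275 to 0.725 m from the base axis. Payload 15.9 kg.
Tool frame: the origin (TCP) lies midway between the tips of the shut fingers; the grasp point (between the pads) lies 19 mm behind it; z points along the fingers, x is the direction in which the jaws open and shut, and the axes are right-handed (so a half turn about z gives the same grasp; the last joint's range is limited). The gripper opens to 85 mm and grips with 20 to 120 N. Pads are 22 mm wide; open, the fingers measure 114 mm over their backs; the gripper's body (76 mm by 85 mm) begins 54 mm behind the grasp point. The pads swing forward as they close: fully open they stand 13 mm farther back than shut.
Start: joints at [-1.171, 0.213, -0.034, 1.323, 0, 1.571], TCP at [0.195, -0.461, 0.231] pointing down, gripper open.
Joint ranges: [-2.98, 2.98], [-0.74, 1.72], [-1.14, 1.35], [-2.1, 2.04], [-1.57, 1.44], [-3.14, 3.14]. Speed limits (rad/s): [1.89, 1.89, 2.39, 2.57, 3.14, 3.14].

## Interface

Orientations are given as a rotation vector (axis times angle).
In Python, from plant import r gives the robot as it stands. Calls block until the motion is done:
- r.goto(position, orientation): joint-space move of the TCP to a pose.
- r.movel(position, speed=0.15, attitude=None): straight line of the TCP; attitude=None keeps the orientation; speed is the mean speed in m/s.
- r.movej(angles): joint-space move.
- r.grip(opening, newtons=None): opening from 0.0 (shut) to 1.0 (fully open); newtons is the grip in N (None keeps the last); returns when the fingers have stopped.
- r.sleep(seconds).
- r.ik(position, orientation): joint angles nearest the present ones, or None.
- r.get_obs(): the state.
- r.grab_frame(name): name is "scene" or "top" or "wrist"; returns a dict with "image" (480x640x3 uint8, red, green, blue), "vfov" (degrees; the focal length in pixels is half the picture's height over the tangent of half this angle, whatever the lens; pixels are square), "cx", "cy" (the principal point, pixels), "dist" ([k1, k2, p1, p2, k3] as OpenCV has them; the pictures are not rectified), "view" (4x4, takes a point from world to camera coordinates); the wrist camera has in their place "T_tool_cam" (4x4, takes a point from camera to tool coordinates, whose origin is the TCP and whose axes are the tool frame's). Camera axes: x right, y up, looking along -z (the intrinsics and any distortion apply to the point x, -y, -z); pixel columns grow to the right and rows downward; lengths in m; the calibration is good to about 2 mm. A picture is of the moment at which its call begins: read the wrist's pose just before it. There is no depth.
A pose or a line that the arm cannot do raises r.IKError and nothing moves.
- r.sign_off(): hands the job in, once; it reports no verdict.
The state is a dict: "time_s": time; "joint_positions": joint angles; "joint_velocities": joint speeds; "effort": joint torques, N m; "tcp_pos": TCP position; "eef_rot": TCP orientation; "ft_force": force on the tool from outside, world axes, zero at the start; "moment": the same for the moment, N m; "width": opening from 0.0 (shut) to 1.0 (fully open).
Only numpy, scipy, OpenCV 4.12 (cv2) and the standard library are available. Lean on these libraries where they do the work, as an engineer would, in place of code of your own. Each camera call takes 0.05 s, during which the arm holds its last target. There are 200 camera calls.

## Task

The round blue tin stores seven black squeeze bottles, one in the middle and six round it, and two are missing. Take the two black bottles that stand loose on the bench and set one into each of the two empty places, upright on the tin's floor, and let go; the small white dropper bottle and the black wire reel do not belong in the tin.

Things in the scene. Friction and masses are not known exactly. Their poses are not given: they have to be found in the camera images.
- bottle_1_mid (a point): Black squeeze bottle with white neck and nozzle, loose on the bench (same kind as the five in the tin). Upright, 140 mm tall: body 42 mm in diameter up to 87 mm from the bottom, neck 25 mm in diameter from 87 to 108 mm, then a thin nozzle. About 0.16 kg. This point: on its axis, half-way up (70 mm above the bottom); z up its axis. Grip the neck, 17 to 38 mm above this point, from above.
- bottle_2_mid (a point): Black squeeze bottle with white neck and nozzle, loose on the bench (same kind as the five in the tin). Upright, 140 mm tall: body 42 mm in diameter up to 87 mm from the bottom, neck 25 mm in diameter from 87 to 108 mm, then a thin nozzle. About 0.16 kg. This point: on its axis, half-way up (70 mm above the bottom); z up its axis. Grip the neck, 17 to 38 mm above this point, from above.
- place_1 (a point): First empty place in the round blue tin, which is fixed (outer diameter 168 mm, inner 162, rim 62 mm above the bench, floor 4 mm thick, open). Bottles stand one in the middle, six round it, 54 mm between axes; five are in, loose. This point: middle of the place, on the tin's floor; x points outward from the tin's middle (54 mm back along -x), z up. Fingers closing along y have most room.
- place_2 (a point): Second empty place in the tin, next to the first in the outer ring, 54 mm from it; point and axes as for place_1. Fingers closing along y have most room between the neighbouring necks; open about 10 mm a side to let go. Either bottle may go into either place. A shelf and letters hang over the back of the bench, 0.39 m above it, from world x = 0.55 on: keep the wrist and arm in front of them.
Not all that is in view belongs to the job. What is shaped like the part that bears bottle_2_mid but green or turquoise is not meant.

How it is judged:
At the end, for the whole second after the job is handed in: One of the two black bottles stands in each empty place: axis within 20 mm of the middle of the place, on the tin's floor (mid-point 68 to 82 mm above the bench), within 10 degrees of upright, let go and at rest (((horizontal distance between bottle_1_mid and place_1 below 0.02 m and horizontal distance between bottle_2_mid and place_2 below 0.02 m) or (horizontal distance between bottle_1_mid and place_2 below 0.02 m and horizontal distance between bottle_2_mid and place_1 below 0.02 m)) and height (world z) of bottle_1_mid between 0.068 and 0.082 m and angle between each of bottle_1_mid, bottle_2_mid's own z axis and vertical below 0.17 rad and linear speed of each of bottle_1, bottle_2 below 0.03 m/s and height (world z) of bottle_2_mid between 0.068 and 0.082 m); the robot touches nothing.
It also fails if it takes over 61 s, if anything falls off the work surface, if the arm or the gripper's body presses on something with over 40 N, if the wrist force passes 120 N, or if a joint passes its speed limit or range.

## Working session

There is one attempt and no reset: what is moved stays moved. The work goes in short steps, each a Python script; the robot and the scene stay as the last script left them, time stands still between calls to the robot, and variables do not carry over. Pictures are saved under pics/ and viewed, about 8 in all and at most 12, crops included, and the job is handed in when it is done.

```bash
mkdir -p pics; ls; cat > h.py <<'E'
import numpy as np, cv2, pickle
from plant import r
def K(f):
    F=240/np.tan(np.radians(f["vfov"])/2); return np.array([[F,0,f["cx"]],[0,F,f["cy"]],[0,0,1.]])
def grab(n):
    o=r.get_obs(); f=r.grab_frame(n)
    if n=="wrist":
        T=np.eye(4);T[:3,:3]=cv2.Rodrigues(np.array(o["eef_rot"],float))[0];T[:3,3]=o["tcp_pos"]
        f["view"]=np.linalg.inv(T@np.array(f["T_tool_cam"]))
    return f
def save(f,n,crop=None,s=1):
    im=f["image"][:,:,::-1]
    if crop: x0,y0,x1,y1=crop; im=im[y0:y1,x0:x1]
    cv2.imwrite("pics/"+n,cv2.resize(im,None,fx=s,fy=s,interpolation=cv2.INTER_CUBIC))
D=np.diag([1,-1,-1,1.])
def proj(f,P):
    V=D@np.array(f["view"]); P=np.atleast_2d(np.array(P,float))
    return cv2.projectPoints(P.reshape(-1,1,3),cv2.Rodrigues(V[:3,:3])[0],V[:3,3],K(f),np.array(f["dist"],float))[0][:,0]
def unproj(f,px,z):
    px=np.atleast_2d(np.array(px,float)); n=cv2.undistortPoints(px.reshape(-1,1,2),K(f),np.array(f["dist"],float))[:,0]
    V=np.linalg.inv(D@np.array(f["view"])); d=np.c_[n,np.ones(len(n))]@V[:3,:3].T; c=V[:3,3]
    return c+d*((z-c[2])/d[:,2])[:,None]
E
python3 - <<'E'
from h import *
for n in("scene","top"):
    f=grab(n); save(f,n+"0.png"); pickle.dump(f,open(n+".pkl","wb")); print(n,f["vfov"],np.linalg.inv(f["view"])[:3,3],f["dist"])
print(r.get_obs())
E
```

```text
pics
scene 56.46616823066681 [-0.05167027  0.68769822  0.47271602] [-0.08298304  0.          0.          0.          0.        ]
top 56.09186637949559 [0.37592774 0.13435111 1.09691593] [-0.10345035  0.          0.          0.          0.        ]
{'time_s': 0.1, 'joint_positions': array([-1.17097394e+00,  2.13321226e-01, -3.49840288e-02,  1.32349773e+00,
        6.95120937e-06,  1.57080223e+00]), 'joint_velocities': array([ 0.0002465 ,  0.00014716,  0.00193952,  0.00046394,  0.00084114,
       -0.00114118]), 'effort': array([ 7.74549844e-04, -6.87250829e+01,  4.87803841e+01,  1.23096735e-02,
        1.69373499e-05,  1.54141975e-05]), 'tcp_pos': array([ 0.19451128, -0.46028471,  0.2308634 ]), 'eef_rot': array([-2.61786486e+00,  1.73575775e+00,  1.31161550e-03]), 'ft_force': array([ 0.64066085,  0.85711943, -0.37788182]), 'moment': array([ 0.00569645,  0.00184401, -0.01976439]), 'width': 0.9958351872647739}
```

View pics/top0.png

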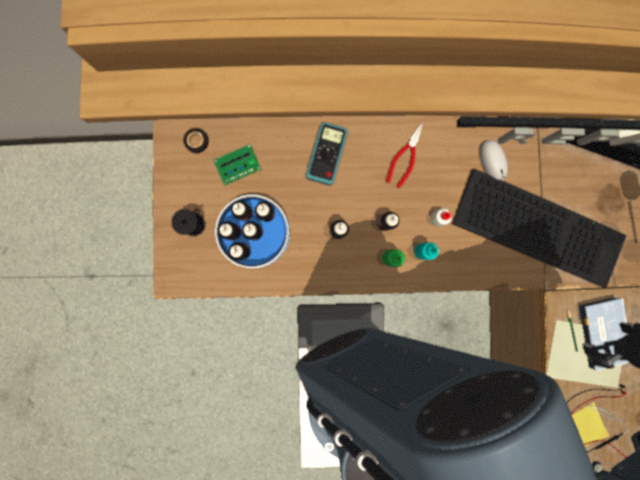

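View pics/scene0.png

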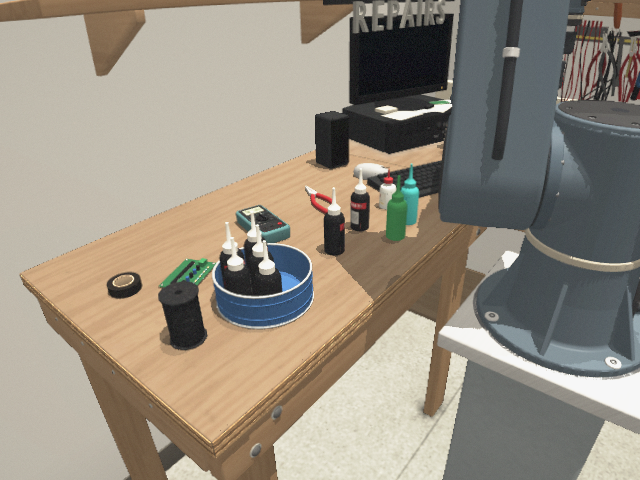

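Top view: loose black bottles at about (340,229) and (389,220), and the tin at (252,231) with gaps to its right and lower right. The decoys are green (393,258), turquoise (427,251), the white dropper with a red cap (442,216), and the reel (187,222). The two black ones fit the description; an enlarged crop will confirm it.

```bash
python3 - <<'E'
from h import *
f=pickle.load(open("top.pkl","rb")); save(f,"c1.png",(205,185,415,280),3.8)
im=f["image"]; hsv=cv2.cvtColor(im,cv2.COLOR_RGB2HSV)
m=((hsv[...,0]>95)&(hsv[...,0]<125)&(hsv[...,1]>100)&(hsv[...,2]>60)).astype(np.uint8); m[:,:200]=0;m[:,300:]=0;m[:180]=0;m[275:]=0
p=cv2.findNonZero(m); print(cv2.minEnclosingCircle(p))
for px in [(340,229),(389,220)]: print(unproj(f,px,.11))
print(unproj(f,(252,231),.062))
E
```

```text
((251.8435516357422, 231.11422729492188), 33.80831527709961)
[[0.42944173 0.05902517 0.11      ]]
[[ 0.44721205 -0.05018483  0.11      ]]
[[0.43159848 0.25771351 0.062     ]]
```

View pics/c1.png

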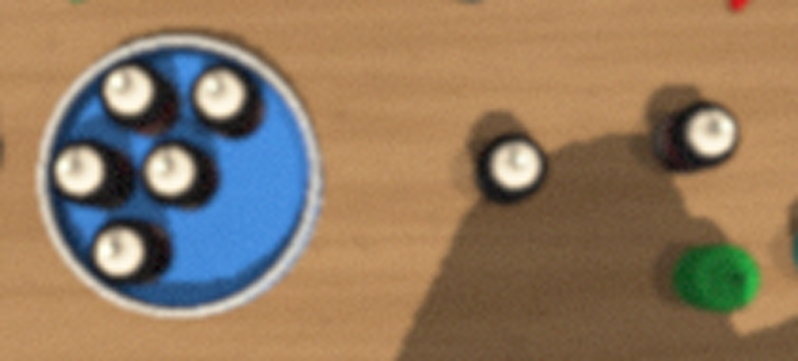

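The crop confirms two loose black bottles with white necks at (340.8,228.7) and (392,220). The tin holds five, and the gaps are on the right and lower right. Next I'll fit the layout and look with the wrist camera.

```bash
python3 - <<'E'
from h import *
from scipy.optimize import least_squares
f=pickle.load(open("top.pkl","rb"))
c=lambda p:(np.array(p,float)+.5)/3.8-.5+[205,185]
N=c([(129,92),(221,94),(172,170),(80,172),(120,251)]); W=unproj(f,N,.112)[:,:2]; print(W.round(4))
th=np.arctan2(*(W-W[2]).T[::-1]); print(np.degrees(th).round(1))
tin=unproj(f,c([(179.5,175.5)]),.062)[0]; print("tin",tin)
b=unproj(f,c([(516,166),(711,133)]),.112); print(b.round(4))
a=np.delete(th,2); a0=np.angle(np.exp(6j*a).sum())/6; print("a0",np.degrees(a0))
for k in range(6):
    g=a0+k*np.pi/3; print(k,np.degrees(g).round(1),(tin[:2]+.054*np.array([np.cos(g),np.sin(g)])).round(4))
R0=cv2.Rodrigues(np.array(r.get_obs()["eef_rot"]))[0]; print(R0.round(2)); f=r.grab_frame("wrist"); print(np.array(f["T_tool_cam"]).round(3),f["vfov"])
E
```

```text
[[0.4781 0.2804]
 [0.4758 0.2274]
 [0.4326 0.2563]
 [0.4325 0.3093]
 [0.3866 0.2869]]
[ 27.9 -33.7   0.   90.  146.3]
tin [0.43202811 0.2580089  0.062     ]
[[ 0.4308  0.0582  0.112 ]
 [ 0.4478 -0.0559  0.112 ]]
a0 27.632815388653054
0 27.6 [0.4799 0.2831]
1 87.6 [0.4343 0.312 ]
2 147.6 [0.3864 0.2869]
3 207.6 [0.3842 0.233 ]
4 267.6 [0.4298 0.2041]
5 327.6 [0.4776 0.2291]
[[ 0.39 -0.92 -0.  ]
 [-0.92 -0.39  0.  ]
 [-0.   -0.   -1.  ]]
[[ 1.     0.001  0.001 -0.   ]
 [ 0.001 -0.961 -0.277 -0.07 ]
 [ 0.     0.277 -0.961 -0.142]
 [ 0.     0.     0.     1.   ]] 61.17494268537105
```

```bash
cat >> h.py <<'E'
def ori(deg):
    g=np.radians(deg); x=np.array([np.cos(g),np.sin(g),0]); z=np.array([0,0,-1.])
    return cv2.Rodrigues(np.c_[x,np.cross(z,x),z])[0].ravel()
E
python3 - <<'E'
from h import *
for p,y in [((.384,.233,.18),-62.4),((.384,.233,.18),117.6),((.43,.204,.18),-2.4),((.43,.204,.18),177.6),((.431,.058,.2),-62.4),((.431,.058,.2),117.6)]:
    q=r.ik(p,ori(y)); print(p,y,None if q is None else np.round(q,2))
r.goto((.41,.215,.27),ori(-2.4)); fa=grab("wrist"); pickle.dump(fa,open("wa.pkl","wb"))
r.goto((.4308,.0582,.24),ori(-2.4)); fb=grab("wrist"); pickle.dump(fb,open("wb.pkl","wb"))
cv2.imwrite("pics/w1.png",cv2.resize(np.hstack([fa["image"],fb["image"]])[:,:,::-1],(800,300)))
save(fa,"wa.png");save(fb,"wb.png")
print(r.get_obs()["time_s"])
E
```

```text
(0.384, 0.233, 0.18) -62.4 [ 0.55  0.13 -0.27  1.17  0.   -3.08]
(0.384, 0.233, 0.18) 117.6 [ 0.55  0.13 -0.27  1.17  0.    0.06]
(0.43, 0.204, 0.18) -2.4 [ 0.44  0.18 -0.21  1.19  0.    2.06]
(0.43, 0.204, 0.18) 177.6 [ 0.44  0.18 -0.21  1.19  0.   -1.09]
(0.431, 0.058, 0.2) -62.4 [ 0.13  0.09 -0.26  1.22  0.    2.79]
(0.431, 0.058, 0.2) 117.6 [ 0.13  0.09 -0.26  1.22  0.   -0.35]
3.45
```

View pics/wa.png

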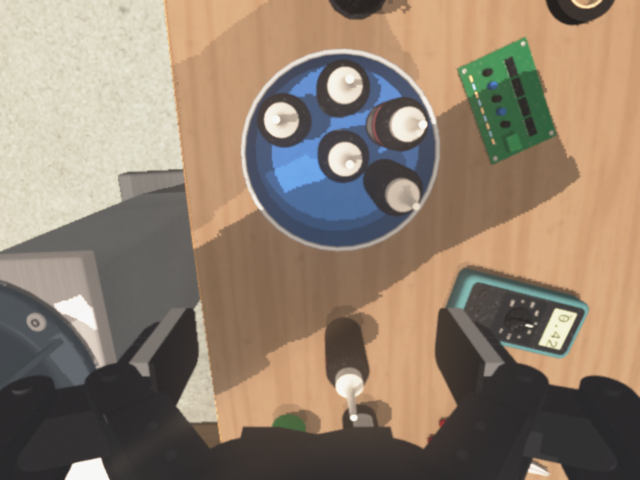

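View pics/wb.png

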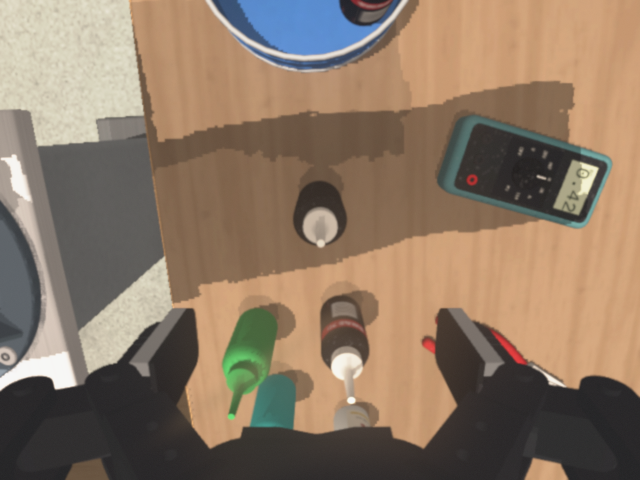

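Left view: tin rim is centred at about (340,149), nozzle tips at (349,163), (349,78), (422,124), (416,206), (277,120). Places are free below and lower-left. Second view: bottle 1 tip (321,244), bottle 2 tip (351,400).

```bash
python3 - <<'E'
from h import *
fa,fb=[pickle.load(open(n,"rb")) for n in("wa.pkl","wb.pkl")]
print("tips",unproj(fa,[(349,163),(349,78),(422,124),(416,206),(277,120)],.144)[:,:2].round(4).tolist())
print("necks",unproj(fa,[(343,160),(344,86),(405,125),(402,194),(281,120)],.112)[:,:2].round(4).tolist())
# rim fit: project circle
from scipy.optimize import least_squares
t=np.linspace(0,2*np.pi,73)
obs=np.array([242,439,49,249])
def res(c):
    p=proj(fa,np.c_[c[0]+.084*np.cos(t),c[1]+.084*np.sin(t),0*t+.062]); return np.r_[p[:,0].min(),p[:,0].max(),p[:,1].min(),p[:,1].max()]-obs
s=least_squares(res,[.432,.258],diff_step=1e-3); print("tin",s.x,s.fun)
print("b tips",unproj(fb,[(321,244),(351,400)],.14)[:,:2].round(4).tolist())
print("b necks",unproj(fb,[(320,224),(347,364)],.108)[:,:2].round(4).tolist())
E
```

```text
tips [[0.433, 0.26], [0.4342, 0.3124], [0.4803, 0.2829], [0.4774, 0.2296], [0.3879, 0.2891]]
necks [[0.4311, 0.2595], [0.4332, 0.3106], [0.4761, 0.2824], [0.4745, 0.2326], [0.3878, 0.2896]]
tin [0.4323299  0.25963638] [-0.384947    0.39054033 -0.38226291  0.53349461]
b tips [[0.4332, 0.0568], [0.4496, -0.059]]
b necks [[0.433, 0.0619], [0.4493, -0.0503]]
```

```bash
cat >> h.py <<'E'
ZG=.090
def pick(x,y,yaw):
    r.grip(.65,40); r.goto((x,y,.20),ori(yaw)); r.movel((x,y,ZG),.1); r.sleep(.2)
    print("down",r.get_obs()["ft_force"].round(1)); r.grip(0,40); o=r.get_obs(); print("grip",o["width"],o["ft_force"].round(1))
    r.movel((x,y,.20),.12); r.sleep(.3); o=r.get_obs(); print("lift",o["width"],o["ft_force"].round(2),o["time_s"])
E
python3 - <<'E'
from h import *
pick(.432,.0575,117.6); f=grab("scene"); save(f,"s1.png",(120,120,440,360),2)
E
```

```text
down [-0.5 -0.3 -0.2]
grip 0.2618909325447381 [ 0.2 -0.2  5.1]
lift 0.25957801736373576 [-0.73 -0.16 -1.53] 8.9
```

View pics/s1.png

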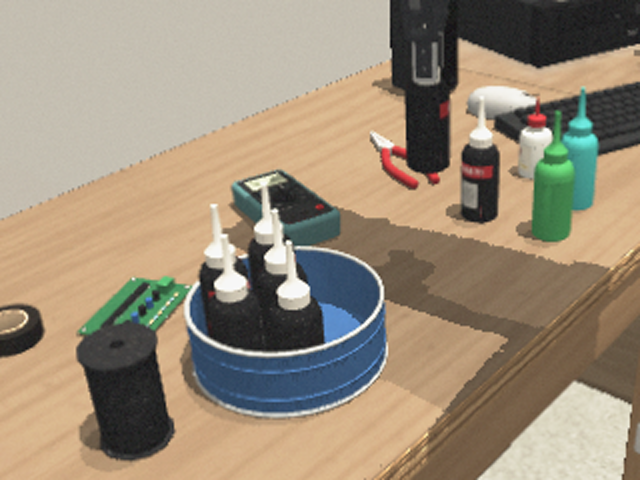

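The bottle is held upright (crop (428,130)), and the width and weight agree. I'll place it in the nearer gap.

```bash
cat >> h.py <<'E'
def place(x,y,yaw):
    r.goto((x,y,.20),ori(yaw)); r.movel((x,y,.125),.12); r.movel((x,y,ZG+.0045),.06); r.sleep(.3)
    print("set",r.get_obs()["ft_force"].round(1)); r.grip(.53,40); r.sleep(.2); print("open",r.get_obs()["ft_force"].round(1))
    r.movel((x,y,.24),.12); r.sleep(.2); print("t",r.get_obs()["time_s"])
E
python3 - <<'E'
from h import *
place(.3843,.2338,117.6)
pick(.4487,-.057,-2.4); 
f=grab("scene"); save(f,"s2.png",(120,120,440,360),2)
E
```

```text
set [ 0.1 -1.4  5.7]
open [0.2 1.6 0.4]
t 13.5583
down [ 0.2 -0.3 -0.3]
grip 0.2601554217976832 [-0.1 -0.2  4.9]
lift 0.2626262217544067 [ 0.17  0.16 -0.98] 18.3333
```

View pics/s2.png

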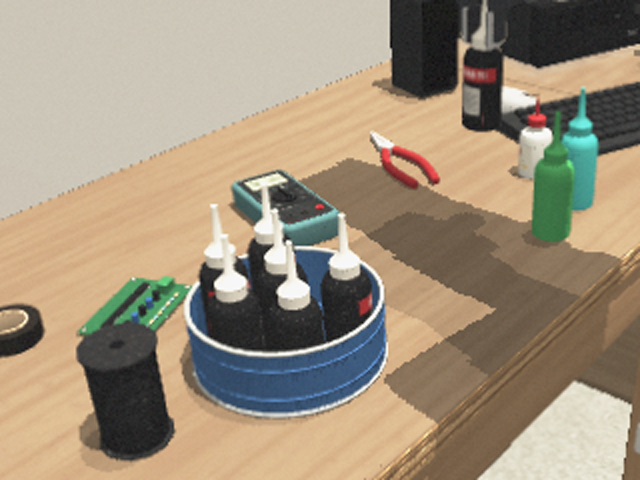

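The first bottle stands upright in the tin (crop (345,280)), and the second is held upright (482,85). I'll place it, then check from above.

```bash
python3 - <<'E'
from h import *
place(.430,.2049,-2.4)
r.goto((.41,.175,.27),ori(-2.4)); r.sleep(.3); f=grab("wrist"); save(f,"w3.png"); pickle.dump(f,open("wc.pkl","wb"))
s=grab("scene"); save(s,"s3.png",(120,120,440,360),2)
E
```

```text
set [-0.4 -0.9  0.6]
open [-0.6 -0.3 -0.3]
t 23.2583
```

View pics/w3.png

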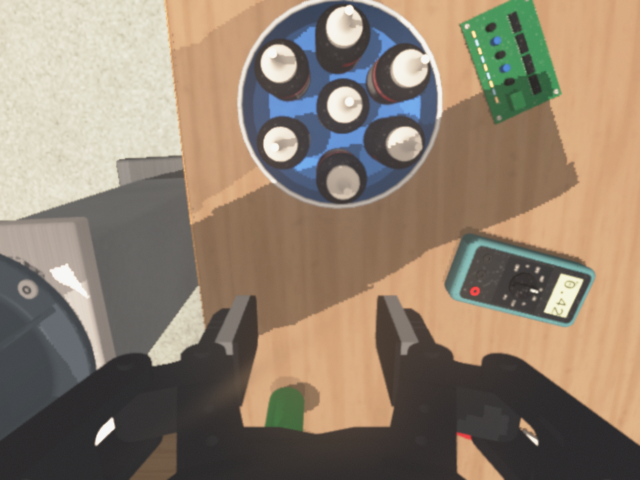

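View pics/s3.png

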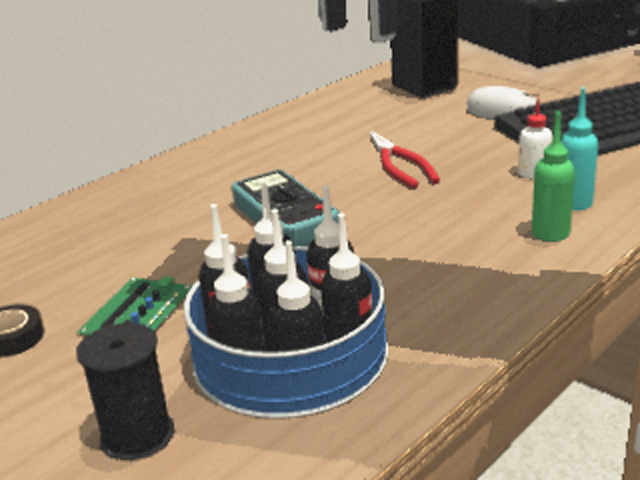

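Seven bottles stand upright in the tin. The new necks are at (281,143) and (342,183), with tips at about (276,146) and (343,184). I'll check the numbers and hand in.

```bash
python3 - <<'E'
from h import *
f=pickle.load(open("wc.pkl","rb"))
print("necks",unproj(f,[(281,143),(342,183),(343,105)],.112)[:,:2].round(4).tolist(),"tips",unproj(f,[(276,146),(343,184)],.144)[:,:2].round(4).tolist(),"want (.3843,.2338),(.430,.2049)")
r.sign_off()
E
```

```text
necks [[0.3862, 0.2342], [0.4293, 0.2035], [0.4315, 0.2586]] tips [[0.3857, 0.2337], [0.4282, 0.2073]] want (.3843,.2338),(.430,.2049)
the job is handed in; nothing more can be done
```

Both loose black bottles are now in the two empty places of the tin, released and standing upright, and I handed the job in. The last clock reading was 23.3 s, just before a final check move of a few seconds; the limit is 61 s.

- **Position:** the last wrist picture puts the two necks and nozzle tips within about 3 mm of my estimated place centres. The limit is 20 mm.
- **Upright and clear:** the last scene picture shows all seven bottles upright in the tin, with the gripper well clear. The dropper, reel and green and turquoise bottles look untouched.
- **Forces:** the wrist forces I read stayed below 6 N, against a limit of 120 N.
- **Disagreement:** neck and tip estimates for the second bottle's starting place differed by about 9 mm in y. I used a value nearer the tip and the top-camera figure. The grasp and placement were good, and no check failed.
- **Not measured directly:** I did not measure the bottles' final height. The insertion depth, the forces at set-down and the pictures all fit with them resting on the tin's floor.

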